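# Tip the red parts bucket

### The job

Press the lever bar of the red tipping bucket down, past its latch and nearly all the way over, so that the steel pinion gear in it falls into the tray underneath. Then let go so that the bucket swings back to its level rest with the pinion left in the tray. Leave the blue tipping bucket alone.

Things in the scene. Friction and masses are not known exactly. Their poses are not given: they have to be found in the camera images.
- red_bar (a point): Centre of the red bucket's lever bar: red, round, 16 mm thick, 52 mm long along its y, 193 mm above the bench at rest, 37 mm outside the stand's right side plate (168 mm tall). x points the dumping way (at rest level, away from the robot +-25 deg). The pivot, parallel to y, is 41.8 mm behind and 43.0 mm below it at rest. As it tips, the bar goes 86 mm down, bulging 18 mm along +x half-way.
- red_bucket (a joint): Tip of the red scoop (100 long, 76 wide, 58 deep, pivot 150 mm up) in rad: 0 level at its rest stop, 1.6 fully over at its end stop. A spring pulls it back to 0 whenever let go (8 to 12 N at the bar); a sprung latch is forced between 0.05 and 0.3 and clears by 0.55. The pinion slides out at about 0.9 to 1.3, so keep it nearly fully over for about a second.
- pinion_center (a point): Centre of the steel pinion gear, alone in the red bucket: 9 teeth, 33 mm across, 30 mm long, loose, 0.06 to 0.13 kg. It starts standing on the bucket floor, which is 125 mm above the bench.
- red_tray (a point): Centre of the inner floor, 9 mm above the bench, of the open aluminium tray in the foot of the red tipper (fixed to the bench). x is the level dumping direction, z up. Inside 194 mm along x, 84 mm along y, walls 42 mm high. The pivot is above the point 30 mm back along -x.
- blue_bucket (a joint): Tip in rad, 0 at rest, of the blue bucket on a second, identical tipper (blue scoop and bar, brass bush inside), to the left or right of the red one. Not to be tipped.

How it is judged:
By the outcome, as a careful person would: the job done as asked, in the order asked, and still so for the second after the job is handed in, with the robot touching nothing.
It also fails if it takes over 40 s, if anything falls off the work surface, if the arm or the gripper's body presses on something with over 40 N, if the wrist force passes 120 N, or if a joint passes its speed limit or range.

### The arm

A 7-joint arm with a two-finger parallel gripper is mounted at the origin on the work surface. World frame = base frame: x ahead of the robot, y to its left, z up, the work surface at z = 0. Lengths are in m, angles in rad, forces in N, time in s.
With the tool pointing down it reaches from about 0.425 to 0.95 m from the base axis. Payload 4.7 kg.
Tool frame: the origin (TCP) lies midway between the tips of the shut fingers; the grasp point (between the pads) lies 19 mm behind it; z points along the fingers, y is the line along which they close (so a half turn about z gives the same grasp; the last joint's range is limited). The gripper opens to 85 mm and grips with 20 to 120 N. Pads are 22 mm wide; open, the fingers measure 114 mm over their backs; the gripper's body (76 mm by 85 mm) begins 54 mm behind the grasp point. The pads swing forward as they close: fully open they stand 13 mm farther back than shut.
Start: joints at [1.239, 0.469, -0.049, 1.532, 0.024, 1.141, -0.082], TCP at [0.201, -0.644, 0.201] pointing down, gripper open.
Joint ranges: [-2.59, 2.59], [-0.33, 1.99], [-1.39, 1.29], [0.1, 2.45], [-1.04, 4.18], [0.21, 1.99], [-2.66, 2.66]. Speed limits (rad/s): [2.57, 2.57, 3.14, 3.14, 3.14, 3.14, 3.14].

### API

Orientations are given as a 3x3 rotation matrix whose columns are the frame's x, y, z axes.
In Python, from workcell import ctrl gives the robot as it stands. The module is installed in compiled form; this text tells all that it offers.
- The arm moves only by the shell command python3 -m inch 'ROWS'. ROWS is text: rows parted by semicolons, each of 7 numbers parted by spaces: the shift along the tool's x, y, z in m, then the turn, a rotation vector about the tool's x, y, z in degrees, then the opening, from -1 (shut) to 1 (fully open), so that 0 is half open. A call has 1 to 12 rows; each row is the pose to reach, as a shift and turn from the pose commanded when the call began, along the tool's axes at that moment; what a row does not reach only later rows make up. A row lasts 1/10 s, in which the tool goes at most 50 mm and 8.59 degrees, less where a joint would pass 70% of its speed; a pose out of reach is approached as far as the arm can. A call with a gripper value outside its range is refused whole. The fingers move at their own pace and stop on an object; the grip force is fixed at half the most. Time passes only in rows, so rows that repeat a pose let the fingers close. It gives the time, the measured TCP pose, the force, the opening and the grip force at its end, in the units of the state.
- ctrl.state(): the state, without advancing time (a new reading comes with each control period).
- ctrl.snapshot(name): name is "scene" or "side" or "wrist"; returns a dict with "color" (400x640x3 uint8, blue, green, red), "fovy" (degrees; the focal length in pixels is half the picture's height over the tangent of half this angle, whatever the lens; pixels are square), "cx", "cy" (the principal point, pixels), "rvec" (rotation vector, rad) and "tvec" (3), from world to camera coordinates, as OpenCV has them. Camera axes: x right, y down, z forward; pixel columns grow to the right and rows downward; lengths in m; the calibration is good to about 2 mm. A picture is of the moment at which its call begins. There is no depth.
- ctrl.close_job(): hands the job in; it is judged then, once.
Trained networks look in a picture, given as the dict that the camera call returned (one of the last four; its "shot" number tells which), for a name from the list of things; names that differ only in an ending like _2 or _b are one class to them, and where a whole thing is asked for, a point or a joint stands for the part that bears it (a point fixed in the world has none). Each returns a list of dicts, best first, with "confidence" (0 to 1); they miss things now and then, are a little off and sometimes report something else, mostly with a low value. They report only what shows in the picture. A call takes as long as a camera call.
- ctrl.spot_in(picture, query): "centre" ([column, row] in pixels, amid what is visible of it).
The state is a dict: "t": time; "q": joint angles; "qd": joint speeds; "tau": joint torques, N m; "ee_pos": TCP position; "tcp_rot": TCP orientation; "ft_force": force on the tool from outside, world axes, zero at the start; "wrist_torque": the same for the moment, N m; "grip_width": finger opening in m; "gripper_force": force on a finger pad.
Only numpy, scipy, OpenCV 4.12 (cv2) and the standard library are available. Lean on these libraries where they do the work, as an engineer would, in place of code of your own. Each camera call takes 0.05 s, during which the arm holds its last target. There are 200 camera calls.

## Working session

There is one attempt and no reset: what is moved stays moved. The work goes in short steps, Python scripts to look and compute and a shell command to move; the robot and the scene stay as the last step left them, time stands still between calls to the robot, and variables do not carry over. Pictures are saved under pics/ and viewed, at most 10 in all, crops included, and the job is handed in when it is done.

```bash
mkdir -p pics; cat > h.py <<'E'
import numpy as np, cv2
from workcell import ctrl
def cam(p):
    R=cv2.Rodrigues(np.array(p["rvec"],float))[0]; t=np.array(p["tvec"],float).ravel()
    f=200/np.tan(np.radians(p["fovy"])/2); return R,t,f
def at_z(p,px,z):
    R,t,f=cam(p); d=R.T@np.array([(px[0]-p["cx"])/f,(px[1]-p["cy"])/f,1]); c=-R.T@t
    return c+d*(z-c[2])/d[2]
def proj(p,X):
    R,t,f=cam(p); c=R@np.array(X)+t; return c[:2]/c[2]*f+[p["cx"],p["cy"]]
def tri(ps,pxs):
    A=np.zeros((3,3));b=np.zeros(3)
    for p,px in zip(ps,pxs):
        R,t,f=cam(p); d=R.T@np.array([(px[0]-p["cx"])/f,(px[1]-p["cy"])/f,1]); d/=np.linalg.norm(d); M=np.eye(3)-np.outer(d,d)
        A+=M;b+=M@(-R.T@t)
    return np.linalg.solve(A,b)
E
python3 - <<'E'
from h import *
s=ctrl.state(); print(s["t"],s["ee_pos"],np.round(s["tcp_rot"],3))
S={}
for n in("scene","side"):
    p=S[n]=ctrl.snapshot(n); cv2.imwrite(f"pics/{n}0.png",p["color"])
    for q in("red_bar","red_bucket","pinion_center","blue_bucket"):
        r=ctrl.spot_in(p,q)
        for d in r[:2]: print(n,q,d["centre"],d["confidence"],at_z(p,d["centre"],.193).round(3))
E
```

```text
0.0 [ 0.20111237 -0.64366883  0.19996082] [[ 0.954  0.298 -0.001]
 [ 0.298 -0.954  0.002]
 [-0.    -0.002 -1.   ]]
scene red_bar [440.2, 191.0] 0.88 [0.511 0.176 0.193]
scene red_bar [438.2, 193.7] 0.34 [0.52  0.176 0.193]
scene red_bucket [438.9, 186.9] 0.85 [0.5   0.171 0.193]
scene pinion_center [437.7, 196.2] 0.8 [0.527 0.177 0.193]
scene blue_bucket [270.7, 153.5] 0.85 [ 0.541 -0.153  0.193]
side red_bar [273.3, 152.3] 0.95 [0.46  0.098 0.193]
side red_bucket [273.5, 152.3] 0.56 [0.46  0.098 0.193]
side blue_bucket [315.3, 249.6] 0.68 [ 0.477 -0.231  0.193]
```

View pics/scene0.png

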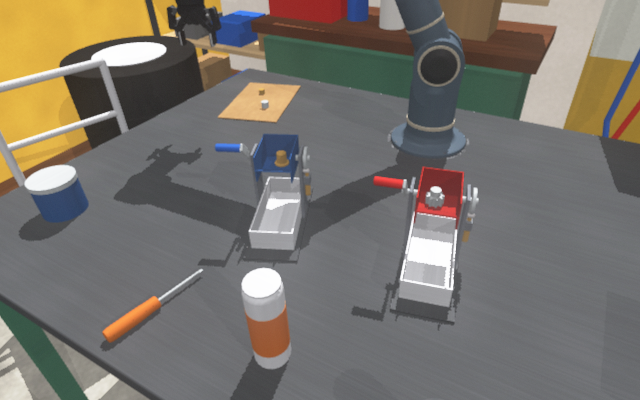

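View pics/side0.png

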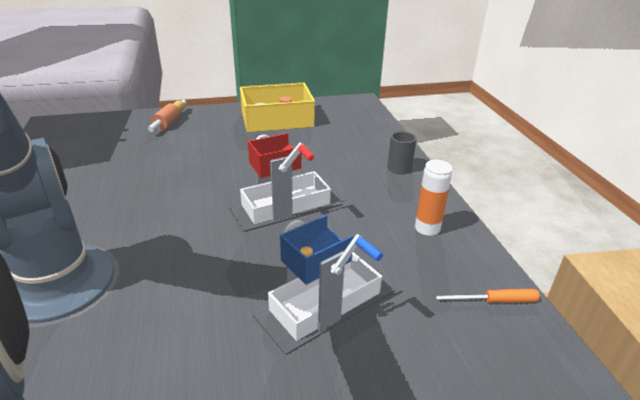

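The scene view shows the red bar at about (389,183) and the side view at about (306,153). The red tipper is on the robot's left and blue on its right. The networks reported the scoop rather than the bar, so I'll segment the bar by colour.

```bash
cat > bar.py <<'E'
from h import *
def redmask(p):
    h=cv2.cvtColor(p["color"],cv2.COLOR_BGR2HSV)
    return (((h[...,0]<6)|(h[...,0]>173))&(h[...,1]>150)&(h[...,2]>60)).astype(np.uint8)
def blob(p,box):
    x0,y0,x1,y1=box; m=np.zeros((400,640),np.uint8); m[y0:y1,x0:x1]=redmask(p)[y0:y1,x0:x1]
    n,l,st,c=cv2.connectedComponentsWithStats(m); i=1+np.argmax(st[1:,4]); r=cv2.minAreaRect(np.argwhere(l==i)[:,::-1].astype(np.float32))
    return c[i],st[i],cv2.boxPoints(r)
E
python3 - <<'E'
from bar import *
a=ctrl.snapshot("scene");b=ctrl.snapshot("side")
ca,sa,ra=blob(a,(365,170,408,195)); cb,sb,rb=blob(b,(300,140,325,165))
print(ca,sa,ra,cb,sb,rb); P=tri([a,b],[ca,cb]); print(P,proj(a,P),proj(b,P))
def ends(r):
    d=sorted([(np.linalg.norm(r[0]-r[1]),0),(np.linalg.norm(r[1]-r[2]),1)])[0][1]
    e=[(r[d]+r[d+1])/2,(r[(d+2)%4]+r[(d+3)%4])/2]; return e
for e in ends(ra): print("sc end",e,at_z(a,e,.193))
for e in ends(rb): print("si end",e,at_z(b,e,.193))
s=lambda p,x,y,w,h:cv2.resize(p["color"][y:y+h,x:x+w],None,fx=4,fy=4,interpolation=2)
cv2.imwrite("pics/c1.png",np.hstack([s(a,365,160,120,145),s(b,230,125,70,145)])) 
cv2.imwrite("pics/c2.png",s(b,225,125,130,105))
E
```

```text
[387.75609756 181.62601626] [374 176  29  12 246] [[373.04465 184.00609]
 [374.20694 175.48277]
 [402.36514 179.32253]
 [401.20285 187.84584]] [305.3442623  152.92622951] [300 145  13  20 122] [[300. 145.]
 [312. 145.]
 [312. 164.]
 [300. 164.]]
[0.52616177 0.08627024 0.19206324] [387.24582755 182.11600461] [304.93732024 152.51720079]
sc end [373.6258  179.74443] [0.53164527 0.06261697 0.193     ]
sc end [401.784   183.58418] [0.52002286 0.11085345 0.193     ]
si end [306. 145.] [0.53502904 0.11758758 0.193     ]
si end [306. 164.] [0.51805814 0.03643365 0.193     ]
```

View pics/c1.png

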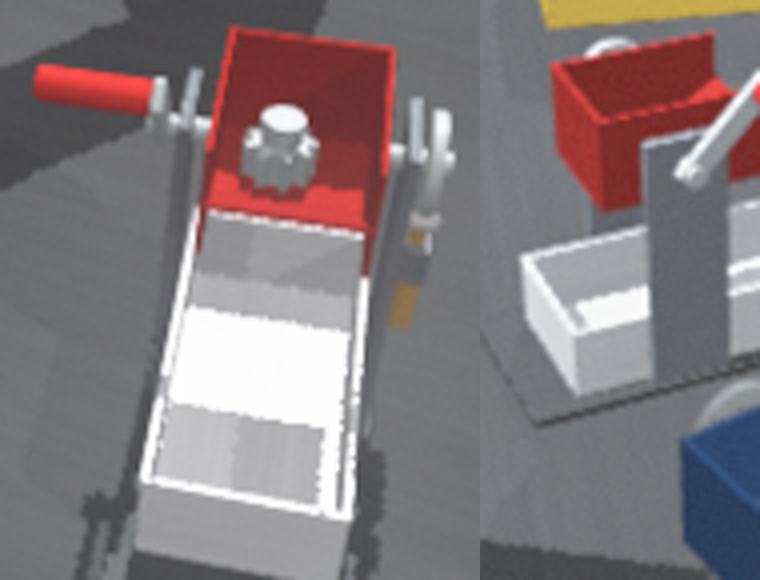

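View pics/c2.png

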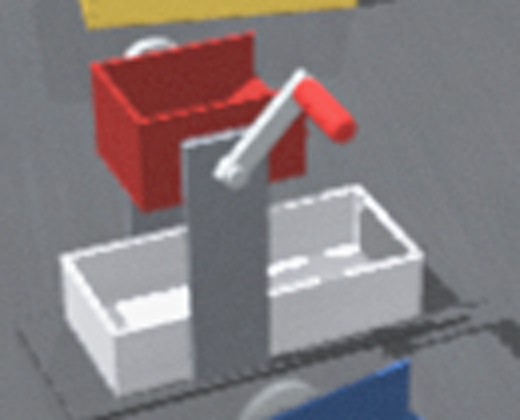

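The crops agree with the colour blobs: the bar's inner end is at the lever arm, and its blob centres are (387.8,181.6) in the scene view and (305.3,152.9) in the side view. I'll check the yaw on the tray rim and compute the shifts in the tool frame.

```bash
python3 - <<'E'
from bar import *
a=ctrl.snapshot("scene");b=ctrl.snapshot("side")
A=[at_z(a,p,.051) for p in((413.7,213.7),(400.7,280),(453,296))]; B=[at_z(b,p,.051) for p in((254.5,207.5),(330,189.5))]
for u,v in((A[0],A[1]),(A[2],A[1]),(B[0],B[1])): print(u.round(3),v.round(3),np.degrees(np.arctan2(*(v-u)[[1,0]])))
s=ctrl.state();R=s["tcp_rot"];p=s["ee_pos"]
for X in((.2,-.644,.3),(.48,-.42,.3),(.529,.077,.3),(.529,.077,.23)): print(X,(R.T@(np.array(X)-p)).round(4))
E
```

```text
[0.415 0.108 0.051] [0.603 0.153 0.051] 13.632589978549323
[0.595 0.244 0.051] [0.603 0.153 0.051] -85.21654001340538
[0.413 0.105 0.051] [0.601 0.144 0.051] 11.75218224835981
(0.2, -0.644, 0.3) [-0.0012 -0.0007 -0.099 ]
(0.48, -0.42, 0.3) [ 0.3329 -0.131  -0.099 ]
(0.529, 0.077, 0.3) [ 0.5279 -0.5908 -0.099 ]
(0.529, 0.077, 0.23) [ 0.5279 -0.5908 -0.029 ]
```

```bash
python3 -m inch '0 0 -0.05 0 0 0 -1; 0 0 -0.1 0 0 0 -1; 0.042 -0.016 -0.1 0 0 0 -1; 0.083 -0.033 -0.1 0 0 0 -1; 0.125 -0.049 -0.1 0 0 0 -1; 0.166 -0.065 -0.1 0 0 0 -1; 0.208 -0.082 -0.1 0 0 0 -1; 0.25 -0.098 -0.1 0 0 0 -1; 0.291 -0.115 -0.1 0 0 0 -1; 0.333 -0.131 -0.1 0 0 0 -1; 0.333 -0.131 -0.1 0 0 4.3 -1; 0.333 -0.131 -0.1 0 0 4.3 -1'
python3 - <<'E'
from bar import *
s=ctrl.state();R=s["tcp_rot"];p=s["ee_pos"]
print(R.round(3)); print((R.T@(np.array((.529,.077,.3))-p)).round(4))
E
```

```text
t: 1.9
ee_pos: [0.4813, -0.4186, 0.301]
tcp_rot: [[0.973, 0.229, -0.0], [0.229, -0.973, -0.0], [-0.0, 0.0, -1.0]]
ft_force: [-0.1, -0.6, -1.0]
grip_width: -0.0001
gripper_force: 0.0
[[ 0.973  0.229 -0.   ]
 [ 0.229 -0.973 -0.   ]
 [-0.     0.    -1.   ]]
[ 0.1599 -0.4715  0.0009]
```

```bash
python3 -m inch '0.016 -0.047 0 0 0 0 -1; 0.032 -0.094 0 0 0 0 -1; 0.048 -0.141 0 0 0 0 -1; 0.064 -0.188 0 0 0 0 -1; 0.08 -0.235 0 0 0 0 -1; 0.096 -0.282 0 0 0 0 -1; 0.112 -0.33 0 0 0 0 -1; 0.128 -0.377 0 0 0 0 -1; 0.144 -0.424 0 0 0 0 -1; 0.16 -0.4715 0 0 0 0 -1; 0.16 -0.4715 0.04 0 0 0 -1; 0.16 -0.4715 0.07 0 0 0 -1'
python3 -m inch '0 0 0 0 0 0 -1; 0 0 0 0 0 0 -1'
python3 - <<'E'
from bar import *
a=ctrl.snapshot("scene");b=ctrl.snapshot("side"); w=ctrl.snapshot("wrist")
s=ctrl.state();p=s["ee_pos"];print(p,proj(a,p),proj(b,p))
c=lambda p,x,y,w,h:cv2.resize(p["color"][y:y+h,x:x+w],None,fx=3,fy=3,interpolation=2)
cv2.imwrite("pics/d1.png",np.hstack([c(a,340,90,130,150),c(b,240,70,120,150)]))
cv2.imwrite("pics/w1.png",w["color"])
E
```

```text
t: 3.1
ee_pos: [0.5296, 0.0758, 0.2303]
tcp_rot: [[0.974, 0.229, 0.001], [0.229, -0.974, -0.001], [0.001, 0.001, -1.0]]
ft_force: [-0.9, 0.1, -1.1]
grip_width: 0.0002
gripper_force: 0.0
t: 3.3
ee_pos: [0.5299, 0.0741, 0.2315]
tcp_rot: [[0.975, 0.224, 0.0], [0.224, -0.975, -0.0], [-0.0, 0.0, -1.0]]
ft_force: [1.0, -0.1, 0.2]
grip_width: -0.0004
gripper_force: 0.0
[0.53094243 0.07501838 0.23307139] [381.43451065 161.87212001] [308.36777483 137.47479329]
```

View pics/d1.png

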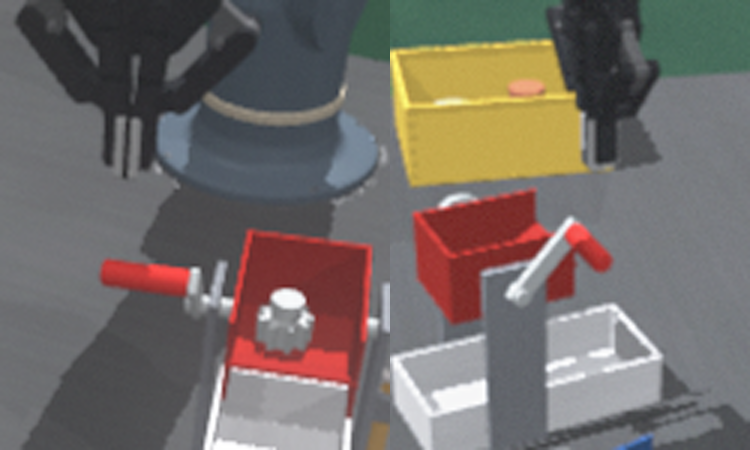

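View pics/w1.png

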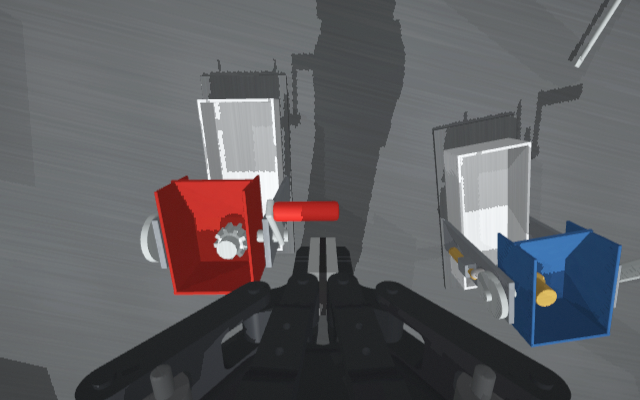

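The fingers are visibly above the bar. Their tips show at scene (382,149) and side (310,125), about 12 px higher than the reported TCP projects. I'll triangulate the tips to check.

```bash
python3 - <<'E'
from bar import *
s=ctrl.state();print(s["t"],s["ee_pos"],s["q"],s["grip_width"])
a=ctrl.snapshot("scene");b=ctrl.snapshot("side");w=ctrl.snapshot("wrist")
print(tri([a,b],[(382.3,149.3),(310,125)]))
p=s["ee_pos"];print(proj(w,p),proj(w,p-[0,0,-.03]), proj(w,(.526,.087,.193)))
ca,sa,ra=blob(w,(272,195,345,225));print(ca,ra, at_z(w,ca,.193))
s=ctrl.state();print(s["t"],s["ee_pos"])
E
```

```text
3.45 [0.53094243 0.07501838 0.23307139] [ 0.17300455  0.24743387 -0.469408    1.80434471  0.12459596  1.11497629
 -1.68297353] -1.312636252791402e-05
[0.53464053 0.07680375 0.26012555]
[322.92460816 229.15394181] [323.09159628 251.44981049] [306.72644471 210.63466736]
[306.56334661 210.57689243] [[273.99997 220.     ]
 [273.99997 201.     ]
 [338.99997 201.     ]
 [338.99997 220.     ]] [0.52601888 0.08713696 0.193     ]
3.6 [0.53025669 0.07531894 0.23231219]
```

```bash
python3 -m inch '0 0 0.01 0 0 0 -1; 0 0 0.02 0 0 0 -1; 0 0 0.03 0 0 0 -1; 0 0 0.03 0 0 0 -1'; python3 -m inch '0 0 0.01 0 0 0 -1;0 0 0.01 0 0 0 -1'
python3 - <<'E'
from bar import *
a=ctrl.snapshot("scene");b=ctrl.snapshot("side");w=ctrl.snapshot("wrist")
s=ctrl.state();print(s["ee_pos"],s["ft_force"])
c=lambda p,x,y,w,h:cv2.resize(p["color"][y:y+h,x:x+w],None,fx=3,fy=3,interpolation=2)
cv2.imwrite("pics/d2.png",np.hstack([c(a,350,120,100,110),c(b,260,90,80,110),c(w,270,180,80,110)]))
E
```

```text
t: 4.0
ee_pos: [0.5281, 0.0751, 0.1988]
tcp_rot: [[0.974, 0.226, -0.004], [0.226, -0.974, -0.001], [-0.004, -0.0, -1.0]]
ft_force: [-1.7, -0.8, -0.6]
grip_width: 0.0003
gripper_force: 0.0
t: 4.2
ee_pos: [0.5287, 0.0753, 0.1896]
tcp_rot: [[0.974, 0.226, -0.002], [0.226, -0.974, -0.0], [-0.002, -0.0, -1.0]]
ft_force: [0.2, -0.0, 0.4]
grip_width: -0.0
gripper_force: 0.0
[0.52965936 0.07561213 0.19106802] [ 0.4432281  -0.48198487  0.75858839]
```

View pics/d2.png

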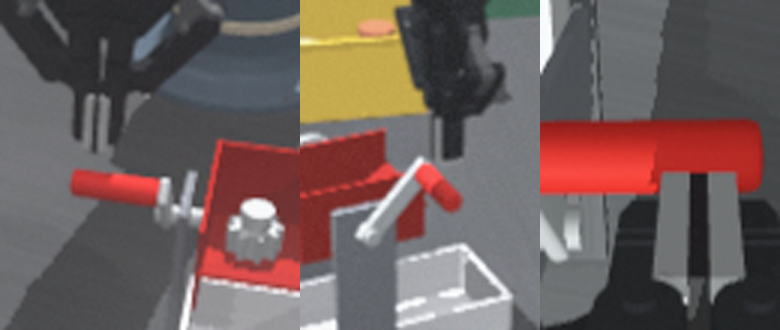

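The tips are still clear of the bar with no force, so they sit about 27 mm above the reported TCP. I'll go on down to contact by force.

```bash
python3 -m inch '0 0 0.005 0 0 0 -1; 0 0 0.01 0 0 0 -1; 0 0 0.01 0 0 0 -1' | grep -E "^(t|ee|ft)"; python3 -m inch '0 0 0.004 0 0 0 -1; 0 0 0.004 0 0 0 -1'| grep -E "^(t|ee|ft)"; python3 -m inch '0 0 0.004 0 0 0 -1;0 0 0.004 0 0 0 -1'| grep -E "^(t|ee|ft)"; python3 -m inch '0 0 0.004 0 0 0 -1;0 0 0.004 0 0 0 -1'| grep -E "^(t|ee|ft)"
```

```text
t: 4.65
ee_pos: [0.5289, 0.0753, 0.1802]
tcp_rot: [[0.974, 0.226, -0.001], [0.226, -0.974, -0.0], [-0.001, -0.0, -1.0]]
ft_force: [-0.1, 0.8, 0.3]
t: 4.85
ee_pos: [0.5292, 0.0754, 0.1765]
tcp_rot: [[0.974, 0.226, -0.001], [0.226, -0.974, -0.0], [-0.001, -0.0, -1.0]]
ft_force: [-0.2, 0.3, -0.0]
t: 5.05
ee_pos: [0.5292, 0.0754, 0.1725]
tcp_rot: [[0.974, 0.226, -0.001], [0.226, -0.974, -0.0], [-0.001, -0.0, -1.0]]
ft_force: [-0.0, -0.6, -0.8]
t: 5.25
ee_pos: [0.5305, 0.0757, 0.1701]
tcp_rot: [[0.974, 0.226, 0.002], [0.226, -0.974, 0.0], [0.002, 0.0, -1.0]]
ft_force: [-1.3, -0.1, 7.0]
```

Contact is at TCP z = 0.171 with 7 N. I'll press along the bar's arc.

```bash
python3 -m inch '0.004 0 0.004 0 0 0 -1; 0.008 0 0.01 0 0 0 -1; 0.012 0 0.016 0 0 0 -1; 0.014 0 0.022 0 0 0 -1; 0.016 0 0.028 0 0 0 -1; 0.017 0 0.034 0 0 0 -1; 0.018 0 0.04 0 0 0 -1; 0.018 0 0.04 0 0 0 -1' | grep -E "^(t:|ee|ft)"
python3 - <<'E'
from bar import *
a=ctrl.snapshot("scene");b=ctrl.snapshot("side")
s=ctrl.state();print(s["ee_pos"],s["ft_force"])
c=lambda p,x,y,w,h:cv2.resize(p["color"][y:y+h,x:x+w],None,fx=3,fy=3,interpolation=2)
cv2.imwrite("pics/d3.png",np.hstack([c(a,350,120,130,150),c(b,230,90,110,150)]))
E
```

```text
t: 6.05
ee_pos: [0.5525, 0.0811, 0.1318]
ft_force: [5.2, 0.6, 9.5]
[0.55243127 0.08100206 0.13219334] [5.27310346 0.46999603 8.84728495]
```

View pics/d3.png

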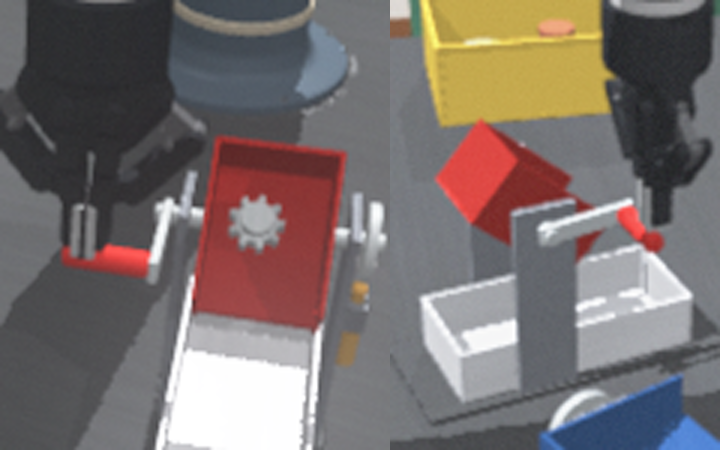

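At half-way the scoop is tipped to about 0.75 rad, and the fingers sit on the outer part of the bar. I'll continue along the arc, shifting slightly inward.

```bash
python3 -m inch '-0.002 -0.002 0.005 0 0 0 -1; -0.003 -0.004 0.01 0 0 0 -1; -0.004 -0.005 0.016 0 0 0 -1; -0.006 -0.005 0.022 0 0 0 -1; -0.009 -0.005 0.028 0 0 0 -1; -0.012 -0.005 0.034 0 0 0 -1; -0.015 -0.005 0.039 0 0 0 -1; -0.017 -0.005 0.042 0 0 0 -1; -0.017 -0.005 0.042 0 0 0 -1' | grep -E "^(t:|ee|ft)"
python3 - <<'E'
from bar import *
a=ctrl.snapshot("scene");b=ctrl.snapshot("side")
s=ctrl.state();print(s["ee_pos"],s["ft_force"])
c=lambda p,x,y,w,h:cv2.resize(p["color"][y:y+h,x:x+w],None,fx=3,fy=3,interpolation=2)
cv2.imwrite("pics/d4.png",np.hstack([c(a,350,120,130,170),c(b,230,90,110,170)]))
E
```

```text
t: 7.05
ee_pos: [0.5348, 0.0813, 0.0897]
ft_force: [6.0, -0.8, 9.6]
[0.53495364 0.08136297 0.09001894] [ 4.4616872  -0.92416714  8.73914627]
```

View pics/d4.png

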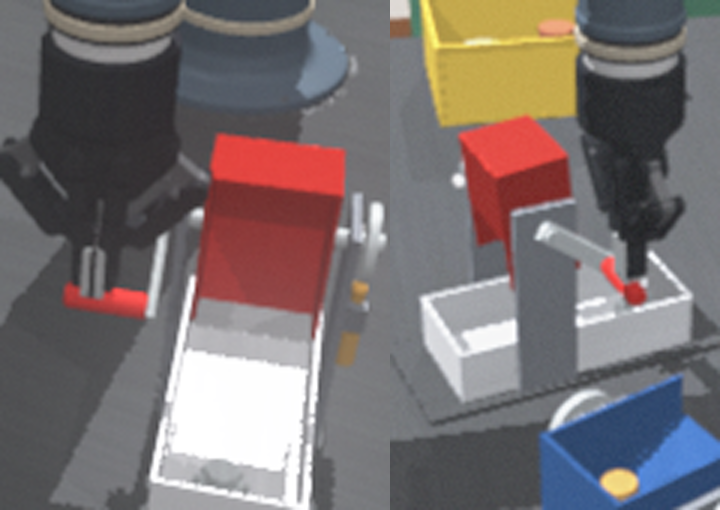

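The bucket is nearly fully over and the pinion already shows in the tray's front end. I'll hold for a second, then ride the bar back up and lift clear.

```bash
python3 -m inch '0 0 0.001 0 0 0 -1; 0 0 0.001 0 0 0 -1; 0 0 0.001 0 0 0 -1; 0 0 0.001 0 0 0 -1; 0 0 0.001 0 0 0 -1; 0 0 0.001 0 0 0 -1; 0 0 0.001 0 0 0 -1; 0 0 0.001 0 0 0 -1; 0 0 0.001 0 0 0 -1; 0 0 0.001 0 0 0 -1; 0 0 0.001 0 0 0 -1' | grep -E "^(t:|ee|ft)"
python3 -m inch '0.004 0 -0.005 0 0 0 -1; 0.009 0 -0.013 0 0 0 -1; 0.013 0 -0.022 0 0 0 -1; 0.015 0 -0.032 0 0 0 -1; 0.016 0 -0.042 0 0 0 -1; 0.015 0 -0.05 0 0 0 -1; 0.012 0 -0.058 0 0 0 -1; 0.008 0 -0.066 0 0 0 -1; 0.002 0 -0.075 0 0 0 -1; -0.003 0 -0.083 0 0 0 -1; -0.006 0 -0.093 0 0 0 -1; -0.006 0 -0.12 0 0 0 -1' | grep -E "^(t:|ee|ft)"
python3 -m inch '0 0 -0.04 0 0 0 -1; 0 0 -0.08 0 0 0 -1; 0 0 -0.08 0 0 0 -1; 0 0 -0.08 0 0 0 -1; 0 0 -0.08 0 0 0 -1' | grep -E "^(t:|ee|ft)"
python3 - <<'E'
from bar import *
a=ctrl.snapshot("scene");b=ctrl.snapshot("side")
s=ctrl.state();print(s["t"],s["ee_pos"],s["ft_force"])
for p,n in((a,"a"),(b,"b")):
  for q in("pinion_center","red_bar"): print(n,q,[(d["centre"],d["confidence"]) for d in ctrl.spot_in(p,q)[:2]])
ca,_,_=blob(a,(365,170,408,195)); cb,_,_=blob(b,(300,140,325,165)); print(tri([a,b],[ca,cb]))
c=lambda p,x,y,w,h:cv2.resize(p["color"][y:y+h,x:x+w],None,fx=3,fy=3,interpolation=2)
cv2.imwrite("pics/d5.png",np.hstack([c(a,350,150,130,160),c(b,230,120,130,160)]))
E
```

```text
t: 8.25
ee_pos: [0.5344, 0.0813, 0.089]
ft_force: [3.3, -0.9, 10.5]
t: 9.45
ee_pos: [0.5216, 0.0787, 0.2048]
ft_force: [-0.4, 0.8, 0.2]
t: 9.95
ee_pos: [0.5228, 0.079, 0.2849]
ft_force: [-1.0, -0.5, -0.5]
10.05 [0.52273778 0.07899644 0.28454995] [ 0.27756248 -0.00303808 -0.04018501]
a pinion_center [([425.9, 277.2], 0.68), ([270.2, 152.8], 0.2)]
a red_bar [([434.1, 192.0], 0.96)]
b pinion_center []
b red_bar [([272.1, 152.3], 0.92)]
[0.52601845 0.08703072 0.19179029]
```

View pics/d5.png

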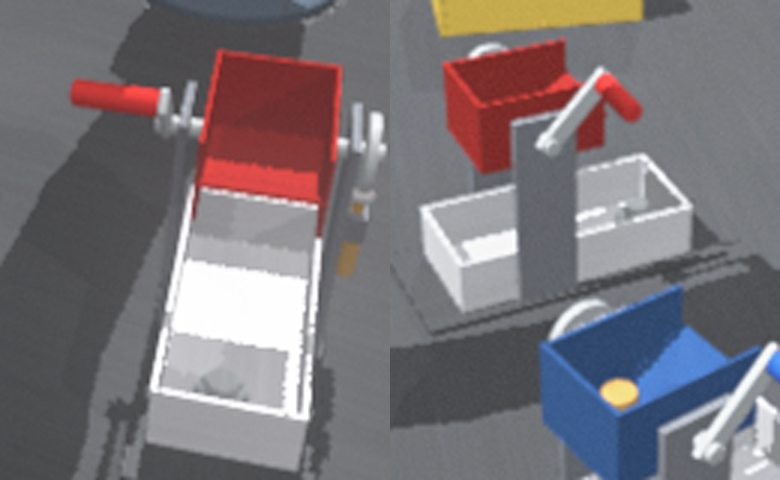

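The red bucket is level and empty, with its bar back at the starting pose. The pinion lies in the tray's front end at scene (426,277), and the blue bucket is level with its bush still in it.

```bash
python3 -c "
from workcell import ctrl
print(ctrl.close_job())"
```

```text
the job is handed in; nothing more can be done
None
```

The job is handed in: the red bucket was tipped nearly fully over and is back level and empty, the pinion lies in the tray underneath, and the blue bucket was left alone.

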